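Set the carriers' sprung air shutters to half open

ROBOT

A 6-joint arm with a two-finger parallel gripper is mounted at the origin on a cart in front of the work surface, level with it; the furniture and walls round the work are solid. World frame = base frame: x ahead of the robot, y to its left, z up, the work surface at z = 0. Lengths are in mm, angles in degrees, forces in N, time in s.
With the tool pointing down it reaches from about 350 to 850 mm from the base axis. Payload 8.1 kg.
Tool frame: the origin (TCP) lies midway between the tips of the shut fingers; the grasp point (between the pads) lies grip_depth behind it (grip_depth is the distance from the TCP to the grasp point, in mm); z points along the fingers, y is the line along which they close (so a half turn about z gives the same grasp; the last joint's range is limited). The gripper opens to 85 mm and grips with 20 to 120 N. Pads are 22 mm wide; open, the fingers measure 114 mm over their backs; the gripper's body (76 mm by 85 mm) begins 54 mm behind the grasp point. The pads swing forward as they close: fully open they stand 13 mm farther back than shut.
Start: joints at [63.575, 7.471, 85.268, -0, 87.261, -4.893], TCP at [220.189, 558.142, 231.292] pointing down, gripper open.
Joint ranges: [-169.43, 169.43], [-51.17, 129.36], [1.28, 143.12], [-76.62, 256.62], [0, 156.53], [-152.29, 152.29]. Speed limits (degrees/s): [136.94, 136.94, 159.86, 180, 180, 180].

INTERFACE

Orientations are given as [roll, pitch, yaw] about the fixed x, y, z axes, in that order (R = Rz(yaw) Ry(pitch) Rx(roll)).
In Python, from bench import sense, snapshot, hand_in, grip_depth gives the robot as it stands. The module is installed in compiled form; this text tells all that it offers.
- The arm moves only by the tool apply_moves, never from a script. Its argument "series" is text: rows parted by semicolons, each of 5 numbers parted by spaces: the shift along the tool's x, y, z each as a share of 0.3 m, from -1 to 1, then the turn about the tool's z as a share of 2 rad, from -1 to 1, then the gripper's target within -1 to 1 (shut at 1, half-way at 0, fully open at -1). In form: tx ty tz twist gripper; .... A call has 1 to 5 rows; each row shifts and turns the commanded pose from where the row before left it, along the tool's axes as they then stand; what a row does not reach is not made up. A row lasts 1/12 s, in which the tool goes at most 41.7 mm and 7.16 degrees, less where a joint would pass 70% of its speed; a pose out of reach is approached as far as the arm can. A call with a number of a shift or a turn outside -1 to 1 is refused whole. A call with a gripper value outside its range is refused whole. The fingers move at their own pace and stop on an object; "squeeze" is the grip in N (left out, the last holds). Time passes only in rows, so rows that do not move let the fingers close. It gives the time, the measured TCP pose, the force, the opening and the grip force at its end, in the units of the state.
- sense(): the state, without advancing time (a new reading comes with each control period).
- snapshot(name): name is "scene" or "side" or "wrist"; returns a dict with "frame" (384x512x3 uint8, blue, green, red), "depth" (384x512 float32, mm along the optical axis (not along the pixel's ray), 0 where there is no reading), "intrinsics" (3x3 intrinsics, pixels), "extrinsics" (4x4, takes a point from camera to world coordinates); the wrist camera has in their place "tool_from_camera" (4x4, takes a point from camera to tool coordinates, whose origin is the TCP and whose axes are the flange's). Camera axes: x right, y down, z forward; pixel columns grow to the right and rows downward; lengths in mm; the calibration is good to about 2 mm. A picture is of the moment at which its call begins: read the wrist's pose just before it.
- hand_in(): hands the job in; it is judged then, once.
The state is a dict: "time": time; "joint_pos": joint angles; "qd": joint speeds; "joint_efforts": joint torques, N m; "tool_pos": TCP position; "tcp_rot": TCP orientation; "ft_force": force on the tool from outside, world axes, zero at the start; "wrist_torque": the same for the moment, N m; "finger_gap": finger opening in mm; "grip_force": force on a finger pad.
Only numpy, scipy, OpenCV 4.12 (cv2) and the standard library are available. Lean on these libraries where they do the work, as an engineer would, in place of code of your own. Each camera call takes 0.05 s, during which the arm holds its last target. There are 200 camera calls.

TASK

Two hatchling carriers stand on the bench mat with their sprung air shutters closed. One carrier after the other, push the shutter by its black lug with a fingertip all the way to its end stop, then let it go, so that it springs back onto its stop pin and stays half open. Only push, never grip or lift: leave the carriers standing where they are, the other things undisturbed, and end with the hand clear of everything.

Things in the scene. Friction and masses are not known exactly. Their poses are not given: they have to be found in the camera images.
- carrier_a: One of two identical hatchling carriers: closed grey box, white lid, 240 mm long (y) x 90 wide (x) x 70 high to the lid top, about 3 kg, standing loose on a 3 mm black bench mat. Origin: centre of its underside, z up; +y is the direction in which its shutter is pushed. The two may face opposite ways. The sprung shutter plate (44 mm wide, its top 5.5 mm above the lid top) runs along the middle of the lid.
- shutter_a (a joint): Travel of carrier_a's shutter along the carrier's +y, m: 0 closed (spring holds it there); 0.025 half open, resting on the dropped stop pin; 0.05 at its end stop. The spring pulls back with about 2 N closed, 4.5 N at the end stop. The pin drops once the shutter has passed half way; if it has not dropped, the shutter returns to 0 when let go.
- lug_a (a point): Centre of the flat rear (-y) face, the face to push on, of the upright black lug on carrier_a's shutter; it travels with the shutter. Lug: 36 mm wide (x), 10 thick (y), 29 high above the plate. This point is 14 mm above the plate's top and 89.5 mm above the carrier's underside. For 90 mm behind it nothing stands higher than the plate.
- pin_a (a point): Top of the stop pin's round black head (13 mm wide) on carrier_a, 40.5 mm above the lid top while raised. The pin sits in a steel bridge (18 mm long, 74 mm wide, top 26 mm above the lid top) that spans the shutter plate at the carrier's y = +60 mm, ahead of the lug.
- stop_pin_a (a joint): Drop of carrier_a's spring-loaded stop pin, m: 0 raised, riding on the shutter's catch rib; 0.0055 dropped behind the rib, so that the shutter cannot close.
- carrier_b: One of two identical hatchling carriers: closed grey box, white lid, 240 mm long (y) x 90 wide (x) x 70 high to the lid top, about 3 kg, standing loose on a 3 mm black bench mat. Origin: centre of its underside, z up; +y is the direction in which its shutter is pushed. The two may face opposite ways. The sprung shutter plate (44 mm wide, its top 5.5 mm above the lid top) runs along the middle of the lid.
- shutter_b (a joint): Travel of carrier_b's shutter along the carrier's +y, m: 0 closed (spring holds it there); 0.025 half open, resting on the dropped stop pin; 0.05 at its end stop. The spring pulls back with about 2 N closed, 4.5 N at the end stop. The pin drops once the shutter has passed half way; if it has not dropped, the shutter returns to 0 when let go.
- lug_b (a point): Centre of the flat rear (-y) face, the face to push on, of the upright black lug on carrier_b's shutter; it travels with the shutter. Lug: 36 mm wide (x), 10 thick (y), 29 high above the plate. This point is 14 mm above the plate's top and 89.5 mm above the carrier's underside. For 90 mm behind it nothing stands higher than the plate.
- pin_b (a point): Top of the stop pin's round black head (13 mm wide) on carrier_b, 40.5 mm above the lid top while raised. The pin sits in a steel bridge (18 mm long, 74 mm wide, top 26 mm above the lid top) that spans the shutter plate at the carrier's y = +60 mm, ahead of the lug.
- stop_pin_b (a joint): Drop of carrier_b's spring-loaded stop pin, m: 0 raised, riding on the shutter's catch rib; 0.0055 dropped behind the rib, so that the shutter cannot close.
- food_cup: Bystander, to be left alone: small tan feeding cup, 42 mm wide, 38 mm high, standing between the two carriers. Origin: centre of its underside.
- glass_jar: Bystander, to be left alone: clear glass jar, 62 mm wide, 60 mm high, on the left part of the table. Origin: centre of its underside.
- dropper: Bystander, to be left alone: brown dropper bottle, 33 mm wide, 102 mm high, on the left part of the table. Origin: centre of its underside.
- steel_bowl: Bystander, to be left alone: pale blue feeding bowl, 129 mm wide, 39 mm high, on the left part of the table. Origin: centre of its underside.
- forceps: Bystander, to be left alone: thin steel forceps, 131 mm long, lying on the table to the right. Origin: centre of its underside.
- worm_tub: Bystander, to be left alone: round white and green plastic tub, 99 mm wide, 128 mm high, at the left front of the table. Origin: centre of its underside.

How it is judged (in metres and radians):
On the way, in this order (a step that is already met when the one before it is completed fails the run):
1. one of the shutters has been pushed to its end stop while the other is still closed (((value of joint shutter_a above 0.046 m and value of joint shutter_b below 0.006 m) or (value of joint shutter_b above 0.046 m and value of joint shutter_a below 0.006 m))), for 0.05 s.
2. that shutter rests half open on its stop pin, and the other has been pushed to its end stop (((value of joint shutter_a between 0.021 and 0.029 m and value of joint stop_pin_a above 0.004 m and value of joint shutter_b above 0.046 m) or (value of joint shutter_b between 0.021 and 0.029 m and value of joint stop_pin_b above 0.004 m and value of joint shutter_a above 0.046 m))), for 0.05 s.
At the end, for the whole second after the job is handed in: Both shutters rest half open on their dropped stop pins (25 mm of travel, within 4 mm; pin down by more than 4 mm); both carriers stand still on the mat (value of joint shutter_a between 0.021 and 0.029 m and value of joint each of stop_pin_a, stop_pin_b above 0.004 m and value of joint shutter_b between 0.021 and 0.029 m and linear speed of each of carrier_a, carrier_b below 0.01 m/s and height (world z) of each of carrier_a, carrier_b below 0.008 m); the robot touches nothing.
It fails at once if a carrier is lifted by more than 10 mm or tipped by more than 0.12 rad (height (world z) of any of carrier_a, carrier_b above 0.013 m or angle between any of carrier_a, carrier_b's own z axis and vertical above 0.12 rad).
It fails at once if a carrier is shoved more than 30 mm from where it stood (distance of any of carrier_a, carrier_b from where it was at the start of the episode above 0.03 m).
It fails at once if a bystander is moved more than 20 mm (distance of any of food_cup, glass_jar, dropper, steel_bowl, forceps, worm_tub from where it was at the start of the episode above 0.02 m).
It also fails if it takes over 48 s, if anything falls off the work surface, if the arm or the gripper's body presses on something with over 40 N, if the wrist force passes 120 N, or if a joint passes its speed limit or range.

## Working session

There is one attempt and no reset: what is moved stays moved. The work goes in short steps, Python scripts to look and compute and a tool call to move; the robot and the scene stay as the last step left them, time stands still between calls to the robot, and variables do not carry over. Pictures are saved under pics/ and viewed, at most 10 in all, crops included, and the job is handed in when it is done.

Besides the shell and the picture viewer there is one more tool, called after "Emit:" as name(argument=value, ...) on one line, values as JSON. apply_moves: Moves the arm, as the interface text tells. Its arguments: {"type":"object","properties":{"series":{"type":"string"},"squeeze":{"type":"number"}},"required":["series"]}

```bash
mkdir -p pics; python3 - <<'E'
from bench import sense,snapshot,grip_depth
import cv2,numpy as np
s=sense();print(s['time'],s['tool_pos'],s['tcp_rot'],s['finger_gap'],grip_depth)
for n in('scene','side'):
    d=snapshot(n);cv2.imwrite(f'pics/{n}.png',d['frame']);np.savez(f'{n}.npz',**d)
    print(n,d['intrinsics'].round(1).tolist(),d['extrinsics'].round(3).tolist())
E
```

```text
0.0 [219.95383815 557.63684796 230.23740043] [-1.79892939e+02 -8.45935369e-03  1.58467520e+02] 85.10043439581746 18.700000000000003
scene [[466.5, 0.0, 258.8], [0.0, 466.5, 186.5], [0.0, 0.0, 1.0]] [[-0.14, -0.442, 0.886, -1123.013], [-0.99, 0.067, -0.123, 377.126], [-0.005, -0.895, -0.447, 923.682], [0.0, 0.0, 0.0, 1.0]]
side [[457.5, 0.0, 256.0], [0.0, 457.5, 191.3], [0.0, 0.0, 1.0]] [[0.12, -0.879, 0.462, -164.022], [-0.993, -0.106, 0.056, 48.872], [-0.0, -0.465, -0.885, 1414.863], [0.0, 0.0, 0.0, 1.0]]
```

View pics/scene.png

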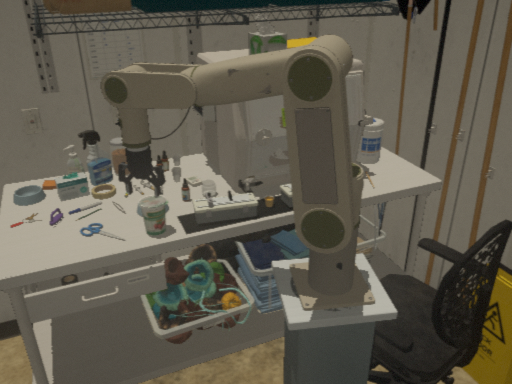

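View pics/side.png

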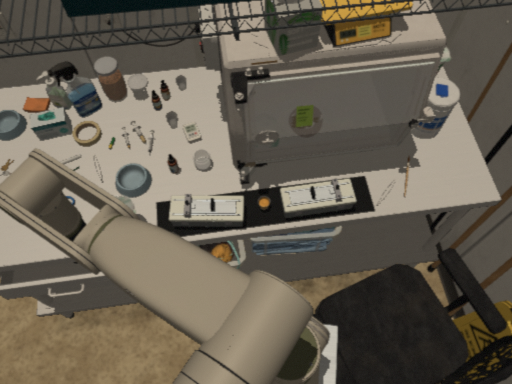

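```bash
cat >h.py <<'E'
import numpy as np,cv2
def world(d,E=None):
    E=d['extrinsics'] if E is None else E; K=d['intrinsics'];z=d['depth']
    v,u=np.indices(z.shape);p=np.stack([(u-K[0,2])/K[0,0]*z,(v-K[1,2])/K[1,1]*z,z],-1)
    return p@E[:3,:3].T+E[:3,3]
def cast(d,u,v,h,E=None):
    E=d['extrinsics'] if E is None else E;K=d['intrinsics']
    r=E[:3,:3]@np.array([(u-K[0,2])/K[0,0],(v-K[1,2])/K[1,1],1]);o=E[:3,3]
    return o+r*(h-o[2])/r[2]
E
python3 - <<'E'
from h import *
d=dict(np.load('side.npz'));W=world(d)
c=d['frame'][165:240,150:380];cv2.imwrite('pics/c.png',cv2.resize(c,None,fx=3.4,fy=3.4,interpolation=cv2.INTER_CUBIC))
roi=np.zeros(W.shape[:2],bool);roi[165:240,150:380]=1
for lo,hi,n in((66,82,'lid'),(92,120,'tall')):
    m=(roi&(W[...,2]>lo)&(W[...,2]<hi)).astype(np.uint8)
    k,l,st,ce=cv2.connectedComponentsWithStats(m)
    for i in range(1,k):
        if st[i,4]>4:
            P=W[l==i];print(n,st[i].tolist(),ce[i].round(1),P.mean(0).round(),P.min(0).round(),P.max(0).round(),cv2.minAreaRect(P[:,:2].astype(np.float32)))
E
```

```text
lid [241, 166, 15, 14, 68] [246.8 172.8] [600. 173.  77.] [576. 148.  66.] [629. 190.  82.] ((606.5076293945312, 173.82229614257812), (26.489717483520508, 63.010032653808594), 64.24374389648438)
lid [281, 179, 76, 34, 1525] [316.5 195.5] [544. -66.  74.] [ 474. -197.   66.] [622.  52.  82.] ((549.10400390625, -71.42410278320312), (93.05313873291016, 240.36085510253906), 16.25828742980957)
lid [169, 196, 75, 26, 1587] [208.4 208.3] [455. 280.  73.] [400. 163.  66.] [516. 409.  82.] ((456.910888671875, 286.3537902832031), (91.04801940917969, 238.87591552734375), 6.796191692352295)
tall [332, 179, 11, 20, 112] [337.1 188.6] [ 563. -129.   99.] [ 528. -147.   92.] [ 600. -112.  115.] ((564.730224609375, -129.80621337890625), (72.075927734375, 18.401927947998047), 16.12005615234375)
tall [311, 186, 5, 12, 40] [313.1 191.2] [542. -52. 103.] [526. -60.  93.] [560. -44. 111.] ((543.1981201171875, -52.20030975341797), (35.4007682800293, 9.753193855285645), 13.915109634399414)
tall [184, 194, 7, 22, 120] [187.2 204.5] [449. 345.  99.] [414. 333.  92.] [488. 357. 117.] ((450.84588623046875, 345.5215148925781), (73.42567443847656, 18.809768676757812), 5.4869842529296875)
tall [211, 198, 4, 12, 38] [212.2 203.5] [459. 265. 104.] [442. 260.  94.] [480. 271. 110.] ((460.9475402832031, 265.115478515625), (38.066490173339844, 9.281782150268555), 5.505631446838379)
```

View pics/c.png

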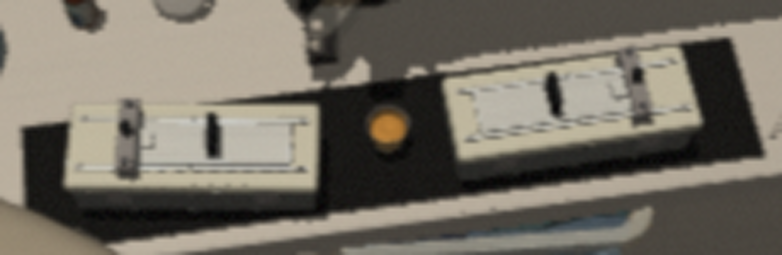

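Side view: carrier L has its lug at crop (213,135) and its bridge at (127,140), so it is pushed towards +y. Carrier R has its lug at (553,93) and its bridge at (633,85), so it is pushed towards -y. The sizes fit (93x240, 36x10, 73x18 mm). I'll turn to yaw 96.6 and shut the fingers first.

Emit:
apply_moves(series="0 0 0 0.0625 1;0 0 0 0.0625 1;0 0 0 0.0625 1;0 0 0 0.0625 1;0 0 0 0.0625 1")

```text
time: 0.52
tool_pos: [220.1, 557.9, 230.7]
tcp_rot: [-179.9, 0.0, 122.3]
ft_force: [0.2, -0.7, 0.0]
finger_gap: 25.6
grip_force: 0.0
```

Emit:
apply_moves(series="0 0 0 0.0625 1;0 0 0 0.0625 1;0 0 0 0.0625 1;0 0 0 0.041 1;0 0 0 0 1")

```text
time: 0.93
tool_pos: [220.0, 557.8, 230.7]
tcp_rot: [-180.0, 0.1, 96.2]
ft_force: [0.2, -0.2, -0.5]
finger_gap: -0.0
grip_force: 0.0
```

```bash
cat >>h.py <<'E'
from scipy.spatial.transform import Rotation as Ro
def share(t):
    from bench import sense
    s=sense();R=Ro.from_euler('xyz',s['tcp_rot'],degrees=True).as_matrix()
    print('t',round(s['time'],2),s['tool_pos'].round(1),s['tcp_rot'].round(2),'F',s['ft_force'].round(1),'share',(R.T@(np.array(t)-s['tool_pos'])/300).round(4))
E
python3 -c "
from h import *
share([464.5,234,200])
W=world(dict(np.load('side.npz')));P=W[(W[...,2]>140)&(W[...,2]<600)&(W[...,0]<700)&(W[...,0]>480)&(W[...,1]<350)&(W[...,1]>-300)]
print(len(P),np.percentile(P[:,0],[0,1,5,20]) if len(P) else '')
"
```

```text
t 0.93 [220.  557.8 230.7] [-1.7996e+02  5.0000e-02  9.6250e+01] F [ 0.2 -0.2 -0.5] share [-1.1616  0.6926  0.1029]
8725 [574.98248788 586.24517296 617.74281273 638.5398538 ]
```

Emit:
apply_moves(series="-0.116 0.069 0 0 1;-0.116 0.069 0 0 1;-0.116 0.069 0 0 1;-0.116 0.069 0 0 1;-0.116 0.069 0 0 1")

```text
time: 1.35
tool_pos: [343.2, 395.3, 231.0]
tcp_rot: [-180.0, 0.0, 96.7]
ft_force: [0.1, 0.2, 0.0]
finger_gap: 0.4
grip_force: 0.0
```

Emit:
apply_moves(series="-0.116 0.069 0 0 1;-0.116 0.069 0 0 1;-0.116 0.069 0 0 1;-0.116 0.069 0 0 1;-0.116 0.069 0 0 1")

```text
time: 1.77
tool_pos: [465.8, 233.9, 231.2]
tcp_rot: [180.0, -0.0, 96.7]
ft_force: [0.7, 1.5, 0.2]
finger_gap: 0.0
grip_force: 0.0
```

Emit:
apply_moves(series="0 0 0 0 1;0 0 0 0 1")

```text
time: 1.93
tool_pos: [466.0, 233.7, 230.9]
tcp_rot: [-180.0, 0.0, 96.4]
ft_force: [0.2, 0.8, -0.6]
finger_gap: 0.2
grip_force: 0.0
```

```bash
python3 - <<'E'
from h import *
from bench import sense,snapshot
share([464.5,234,200])
s=sense();d=snapshot('wrist');T=np.eye(4);T[:3,:3]=Ro.from_euler('xyz',s['tcp_rot'],degrees=True).as_matrix();T[:3,3]=s['tool_pos']
d['extrinsics']=T@d['tool_from_camera'];np.savez('w1.npz',**d);cv2.imwrite('pics/w1.png',d['frame'])
W=world(d);ok=d['depth']>0
for lo,hi,n in((66,82,'lid'),(92,120,'tall')):
    m=(ok&(W[...,2]>lo)&(W[...,2]<hi)).astype(np.uint8)
    k,l,st,ce=cv2.connectedComponentsWithStats(m)
    for i in range(1,k):
        if st[i,4]>150:
            P=W[l==i];print(n,st[i].tolist(),P.mean(0).round(1),P.min(0).round(),P.max(0).round(),cv2.minAreaRect(P[:,:2].astype(np.float32)))
W=world(dict(np.load('side.npz')))
for a in(-250,-150,-50,50,150,250):
  for z in (130,250,400):
    P=W[(W[...,2]>z)&(W[...,2]<z+150)&(W[...,0]<800)&(W[...,0]>520)&(W[...,1]<a+100)&(W[...,1]>a)]
    if len(P)>10: print(a,z,len(P),np.percentile(P[:,0],[0,3,10]).round())
E
```

```text
t 1.93 [466.  233.7 230.9] [-1.7996e+02  1.0000e-02  9.6380e+01] F [ 0.2  0.8 -0.6] share [ 0.0015 -0.0049  0.1031]
lid [207, 0, 102, 232, 18096] [460.3 290.2  75.3] [404. 167.  68.] [517. 398.  82.] ((461.1478576660156, 282.27081298828125), (90.27289581298828, 224.1498260498047), 6.441432952880859)
lid [352, 184, 160, 64, 1208] [654.8 214.8  74.5] [576. 173.  66.] [738. 255.  82.] ((663.9273681640625, 207.80392456054688), (174.9699249267578, 49.63652801513672), 27.250091552734375)
lid [402, 268, 6, 68, 306] [661.8  99.2  73.8] [648.  47.  66.] [676. 149.  82.] ((662.2132568359375, 98.06797790527344), (2.8167433738708496, 105.1804428100586), 15.032051086425781)
lid [251, 323, 13, 35, 335] [490.8  15.6  72.5] [483. -12.  66.] [502.  40.  74.] ((490.27618408203125, 13.503890991210938), (14.946831703186035, 50.534278869628906), 11.1421480178833)
tall [214, 41, 89, 24, 2020] [453.7 348.6 100.9] [417. 336.  92.] [491. 361. 115.] ((453.8251037597656, 348.7936706542969), (74.15957641601562, 17.34410858154297), 6.443967819213867)
tall [238, 141, 40, 13, 498] [462.6 270.8 105.5] [445. 264.  92.] [480. 276. 110.] ((462.42266845703125, 270.0145263671875), (35.42937469482422, 9.475923538208008), 6.733874797821045)
tall [409, 195, 103, 147, 2611] [659.7 191.6 106.2] [633.  65.  92.] [719. 250. 120.] ((662.523681640625, 166.21080017089844), (191.21514892578125, 64.5616455078125), 74.28968048095703)
-250 130 698 [694. 698. 703.]
-250 250 1344 [694. 703. 709.]
-250 400 1434 [731. 739. 745.]
-150 130 707 [668. 672. 677.]
-150 250 1367 [668. 675. 683.]
-150 400 2080 [701. 713. 720.]
-50 130 721 [640. 646. 650.]
-50 250 1397 [640. 648. 655.]
-50 400 2128 [676. 686. 695.]
50 130 677 [605. 614. 618.]
50 250 1456 [605. 616. 623.]
50 400 2236 [648. 661. 667.]
150 130 554 [606. 612. 617.]
150 250 887 [606. 614. 623.]
150 400 2287 [575. 586. 608.]
250 130 21 [735. 736. 743.]
250 250 29 [731. 732. 736.]
250 400 68 [731. 737. 743.]
```

View pics/w1.png

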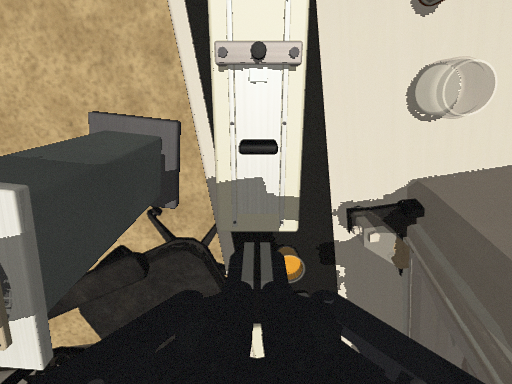

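Wrist view: lug at (258,147), pin head at (258,48) and fingers at (258,265). The tool lies on the carrier's midline to about 1 mm, and the lug's rear face is at about y=265. I'll go down behind it.

Emit:
apply_moves(series="0 0 0.12 0 1;0 0 0.12 0 1;0 0 0.12 0 1;0 0 0.11 0 1;0 0 0 0 1")

```text
time: 2.4
tool_pos: [458.9, 235.2, 82.7]
tcp_rot: [-179.3, 0.2, 96.7]
ft_force: [-0.8, -0.3, -0.9]
finger_gap: -0.0
grip_force: 0.0
```

Emit:
apply_moves(series="0.02 0 0 0 1;0.02 0 0 0 1;0.015 0 0 0 1;0 0 0 0 1")

```text
time: 2.73
tool_pos: [464.8, 254.1, 93.3]
tcp_rot: [179.7, -0.1, 96.6]
ft_force: [0.3, -0.2, 0.7]
finger_gap: -0.1
grip_force: 0.0
```

Emit:
apply_moves(series="0.02 0 0 0 1;0.02 0 0 0 1;0.02 0 0 0 1;0.01 0 0 0 1;0 0 0 0 1")

```text
time: 3.15
tool_pos: [461.0, 273.8, 90.6]
tcp_rot: [180.0, -0.0, 96.5]
ft_force: [1.5, -2.0, 1.4]
finger_gap: -0.2
grip_force: 1.0
```

Emit:
apply_moves(series="0.02 0 0 0 1;0.02 0 0 0 1;0.02 0 0 0 1;0 0 0 0 1;0 0 0 0 1")

```text
time: 3.57
tool_pos: [458.8, 291.1, 90.2]
tcp_rot: [-180.0, 0.0, 96.5]
ft_force: [2.4, -3.4, 2.3]
finger_gap: -0.1
grip_force: 1.8
```

Emit:
apply_moves(series="0.015 0 0 0 1;0.015 0 0 0 1;0 0 0 0 1;0 0 0 0 1")

```text
time: 3.9
tool_pos: [457.8, 299.6, 90.1]
tcp_rot: [-180.0, 0.0, 96.5]
ft_force: [2.2, -3.6, 1.9]
finger_gap: 0.4
grip_force: 2.0
```

Emit:
apply_moves(series="0.01 0 0 0 1;0 0 0 0 1;0 0 0 0 1")

```text
time: 4.15
tool_pos: [457.5, 302.5, 90.2]
tcp_rot: [-180.0, 0.0, 96.5]
ft_force: [2.5, -4.4, 1.3]
finger_gap: -0.1
grip_force: 2.1
```

Emit:
apply_moves(series="0.01 0 0 0 1;0 0 0 0 1;0 0 0 0 1")

```text
time: 4.4
tool_pos: [457.3, 304.2, 90.2]
tcp_rot: [-180.0, 0.1, 96.5]
ft_force: [2.3, -10.6, 3.4]
finger_gap: 0.2
grip_force: 5.4
```

```bash
cat >>h.py <<'E'
def look(name,zlo=92,zhi=120):
    from bench import sense,snapshot
    s=sense();d=snapshot('wrist');T=np.eye(4);T[:3,:3]=Ro.from_euler('xyz',s['tcp_rot'],degrees=True).as_matrix();T[:3,3]=s['tool_pos']
    d['extrinsics']=T@d['tool_from_camera'];np.savez(name+'.npz',**d);cv2.imwrite(f'pics/{name}.png',d['frame'])
    W=world(d);ok=d['depth']>0
    k,l,st,ce=cv2.connectedComponentsWithStats((ok&(W[...,2]>zlo)&(W[...,2]<zhi)).astype(np.uint8))
    for i in range(1,k):
        if st[i,4]>150:
            P=W[l==i];print(st[i].tolist(),P.mean(0).round(1),P.min(0).round(),P.max(0).round(),cv2.minAreaRect(P[:,:2].astype(np.float32)))
E
python3 -c "
from h import *
look('w2');share([0,0,0])"
```

```text
[182, 158, 159, 42, 5941] [453.7 350.4 100.1] [417. 336.  92.] [491. 362. 110.] ((454.0126647949219, 349.3089904785156), (74.17131042480469, 18.446374893188477), 6.673494338989258)
[224, 222, 74, 58, 3286] [456.7 318.5 106.6] [439. 308.  92.] [475. 327. 120.] ((457.47528076171875, 317.45562744140625), (35.742645263671875, 15.811866760253906), 6.407533645629883)
t 4.45 [457.3 304.2  90.2] [-1.7997e+02  1.4000e-01  9.6460e+01] F [  2.3 -10.    3.2] share [-0.8353 -1.6284  0.3036]
```

View pics/w2.png

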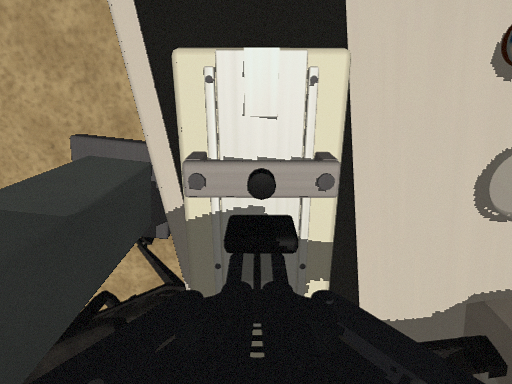

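The wrist view shows the lug at (260,233) close behind the bridge at (262,178). Travel is about 50 mm, the carrier has not moved, and the pin top has gone from 115 to 110. Now I'll let it go.

Emit:
apply_moves(series="-0.03 0 0 0 1;-0.04 0 0 0 1;-0.05 0 0 0 1;-0.06 0 0 0 1;-0.02 0 -0.03 0 1")

```text
time: 4.87
tool_pos: [462.2, 243.7, 97.3]
tcp_rot: [-179.8, 0.0, 96.4]
ft_force: [-1.0, -0.7, 0.0]
finger_gap: 0.3
grip_force: 0.0
```

Emit:
apply_moves(series="0 0 -0.1 0 1;0 0 -0.12 0 1;0 0 -0.12 0 1;0 0 -0.1 0 1;0 0 0 0 1")

```text
time: 5.28
tool_pos: [466.9, 247.7, 240.1]
tcp_rot: [179.3, -0.3, 96.5]
ft_force: [1.1, 0.4, 0.8]
finger_gap: -0.3
grip_force: 0.0
```

Emit:
apply_moves(series="0 0 0 0 1")

```text
time: 5.37
tool_pos: [465.2, 247.0, 234.7]
tcp_rot: [179.7, -0.1, 96.5]
ft_force: [-0.1, 0.6, -1.8]
finger_gap: -0.0
grip_force: 0.0
```

```bash
python3 -c "
from h import *
look('w3');share([534,-20,230])"
```

```text
[214, 59, 86, 23, 1866] [453.8 349.2 100.2] [417. 337.  92.] [491. 362. 111.] ((453.7196960449219, 348.9876708984375), (73.88416290283203, 17.679519653320312), 6.695827007293701)
[237, 128, 40, 13, 478] [459.9 295.3 106.2] [442. 288.  92.] [478. 301. 110.] ((460.0939636230469, 294.75946044921875), (35.3230094909668, 9.490375518798828), 6.356811046600342)
[405, 205, 107, 134, 2518] [663.  199.6 106.3] [634.  78.  92.] [729. 252. 120.] ((665.9147338867188, 176.330078125), (185.14996337890625, 65.92639923095703), 69.89566802978516)
t 5.42 [464.1 246.5 232.3] [ 1.7991e+02 -7.0000e-02  9.6480e+01] F [-0.3  0.3 -1.1] share [-0.9089  0.1313  0.0067]
```

The shutter sprang back to 25 mm and the pin is down. I'll move over the other carrier, a little past its lug, for a close look.

Emit:
apply_moves(series="-0.1 0.019 0 0 1;-0.127 0.019 0 0 1;-0.127 0.019 0 0 1;-0.127 0.019 0 0 1;-0.127 0.019 0 0 1")

```text
time: 5.83
tool_pos: [511.7, 66.7, 229.2]
tcp_rot: [-179.8, -0.0, 96.5]
ft_force: [0.4, 0.4, -1.1]
finger_gap: -0.0
grip_force: 0.0
```

Emit:
apply_moves(series="-0.127 0.019 0 0 1;-0.127 0.019 0 0 1;-0.127 0.019 0 0 1;-0.127 0.019 0 0 1;-0.03 0 0 0 1")

```text
time: 6.25
tool_pos: [553.1, -94.4, 229.0]
tcp_rot: [-179.8, 0.0, 96.3]
ft_force: [0.3, 0.1, 0.2]
finger_gap: -0.3
grip_force: 0.0
```

Emit:
apply_moves(series="0 0 0 -0.042 1;0 0 0 -0.042 1;0 0 0 0 1;0 0 0 0 1;0 0 0 0 1")

```text
time: 6.67
tool_pos: [553.1, -89.1, 230.3]
tcp_rot: [-179.9, -0.1, 106.0]
ft_force: [-0.2, -0.2, -0.2]
finger_gap: 0.1
grip_force: 0.0
```

```bash
python3 -c "
from h import *
look('w4');share([534.6,-21,230])"
```

```text
[384, 0, 78, 327, 3954] [689.7 -24.6 106.5] [ 655. -209.   92.] [741. 102. 120.] ((697.6627807617188, -53.813873291015625), (6.138107776641846, 322.2782287597656), 15.090300559997559)
[242, 136, 40, 14, 520] [545.4 -48.2 105.5] [528. -58.  92.] [563. -40. 110.] ((545.6063842773438, -48.84523010253906), (35.15731430053711, 10.09338665008545), 15.914158821105957)
[225, 212, 73, 23, 1298] [ 567.3 -125.   100.6] [ 531. -144.   92.] [ 605. -108.  115.] ((567.8078002929688, -125.8988037109375), (73.45755004882812, 18.553125381469727), 16.046661376953125)
t 6.72 [553.3 -89.1 230.6] [-1.7995e+02 -4.0000e-02  1.0600e+02] F [-0.1  0.4  0.6] share [0.2355 0.0027 0.0022]
```

View pics/w4.png

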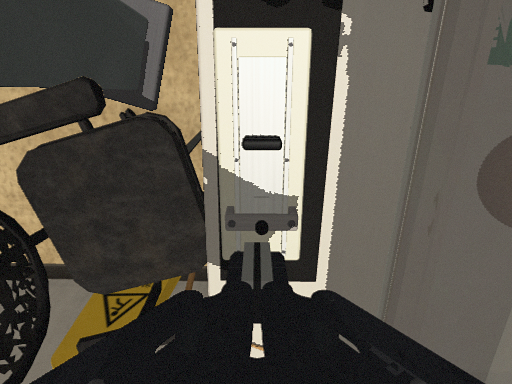

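Wrist view: lug at (262,142), bridge at (262,220), hand on the carrier's midline. The lug-to-bridge distance is 80 mm as on the first carrier. Going behind the lug and down.

Emit:
apply_moves(series="0.08 0.004 0 0 1;0.1 0.004 0 0 1;0.066 0.004 0 0 1;0 0 0 0 1;0 0 0 0 1")

```text
time: 7.13
tool_pos: [536.5, -16.6, 231.4]
tcp_rot: [180.0, 0.0, 106.2]
ft_force: [0.3, 0.5, -0.5]
finger_gap: -0.1
grip_force: 0.0
```

Emit:
apply_moves(series="0 0 0.1 0 1;0 0 0.12 0 1;0 0 0.11 0 1;0 0 0.08 0 1;0 0 0.06 0 1")

```text
time: 7.55
tool_pos: [535.1, -18.4, 87.1]
tcp_rot: [-179.8, -0.1, 106.0]
ft_force: [0.7, 0.0, -0.2]
finger_gap: -0.3
grip_force: 0.0
```

Emit:
apply_moves(series="0 0 0 0 1;0 0 0 0 1;0 0 0 0 1")

```text
time: 7.8
tool_pos: [537.7, -18.4, 91.8]
tcp_rot: [179.9, 0.0, 106.1]
ft_force: [0.3, -0.1, 0.9]
finger_gap: 0.4
grip_force: 0.0
```

Emit:
apply_moves(series="-0.02 0 0 0 1;-0.025 0 0 0 1;-0.02 0 0 0 1;-0.02 0 0 0 1;0 0 0 0 1")

```text
time: 8.22
tool_pos: [544.7, -43.4, 91.2]
tcp_rot: [179.9, 0.0, 106.0]
ft_force: [0.5, 1.5, 1.4]
finger_gap: 0.1
grip_force: 0.7
```

Emit:
apply_moves(series="-0.02 0 0 0 1;-0.02 0 0 0 1;-0.02 0 0 0 1;-0.02 0 0 0 1;0 0 0 0 1")

```text
time: 8.63
tool_pos: [550.7, -66.5, 90.3]
tcp_rot: [180.0, 0.0, 106.1]
ft_force: [0.2, 3.5, 2.6]
finger_gap: -0.0
grip_force: 1.7
```

Emit:
apply_moves(series="-0.015 0 0 0 1;-0.015 0 0 0 1;0 0 0 0 1;0 0 0 0 1")

```text
time: 8.97
tool_pos: [552.8, -74.1, 90.2]
tcp_rot: [-180.0, -0.0, 106.1]
ft_force: [-0.6, 3.4, 2.2]
finger_gap: 0.2
grip_force: 1.9
```

Emit:
apply_moves(series="-0.01 0 0 0 1;0 0 0 0 1;0 0 0 0 1")

```text
time: 9.22
tool_pos: [553.5, -76.7, 90.1]
tcp_rot: [-180.0, -0.0, 106.1]
ft_force: [-1.0, 4.2, 2.6]
finger_gap: -0.2
grip_force: 2.0
```

Emit:
apply_moves(series="-0.01 0 0 0 1;0 0 0 0 1;0 0 0 0 1")

```text
time: 9.47
tool_pos: [554.4, -79.6, 90.1]
tcp_rot: [-180.0, -0.0, 106.1]
ft_force: [-0.6, 3.9, 1.7]
finger_gap: -0.1
grip_force: 2.1
```

Emit:
apply_moves(series="-0.01 0 0 0 1;0 0 0 0 1;0 0 0 0 1")

```text
time: 9.72
tool_pos: [555.0, -81.9, 90.1]
tcp_rot: [-180.0, -0.1, 106.1]
ft_force: [-1.4, 6.5, 3.4]
finger_gap: 0.1
grip_force: 3.5
```

Emit:
apply_moves(series="-0.007 0 0 0 1;0 0 0 0 1;0 0 0 0 1")

```text
time: 9.97
tool_pos: [555.1, -82.1, 90.1]
tcp_rot: [-179.9, -0.2, 106.1]
ft_force: [-3.8, 14.9, 7.4]
finger_gap: 0.0
grip_force: 7.9
```

That is the end stop: 0.2 mm of motion and the force is up to 15 N. I'll let go, rise and look again from the earlier viewpoint.

Emit:
apply_moves(series="0.03 0 0 0 1;0.04 0 0 0 1;0.05 0 0 0 1;0.06 0 0 0 1;0.02 0 -0.03 0 1")

```text
time: 10.38
tool_pos: [537.0, -24.9, 97.4]
tcp_rot: [-179.8, -0.1, 106.2]
ft_force: [-0.1, 1.2, -0.8]
finger_gap: -0.2
grip_force: 0.0
```

Emit:
apply_moves(series="0 0 -0.1 0 1;0 0 -0.12 0 1;0 0 -0.12 0 1;0 0 -0.1 0 1;0 0 0 0 1")

```text
time: 10.8
tool_pos: [542.9, -27.6, 240.5]
tcp_rot: [179.3, 0.4, 106.1]
ft_force: [0.3, -0.0, -0.1]
finger_gap: -0.2
grip_force: 0.0
```

Emit:
apply_moves(series="-0.06 0 0 0 1;-0.08 0 0 0 1;-0.05 0 0 0 1;0 0 0 0 1;0 0 0 0 1")

```text
time: 11.22
tool_pos: [555.0, -82.4, 231.2]
tcp_rot: [-180.0, -0.0, 106.0]
ft_force: [-0.6, 1.2, 0.6]
finger_gap: 0.1
grip_force: 0.0
```

```bash
python3 -c "
from h import *
look('w5');share([0,0,0])
from bench import snapshot
d=snapshot('side');W=world(d);k=W[...,2]
for a,b,c,e in((180,195,194,216),(206,216,192,212),(327,345,178,202),(308,331,180,204)):
    P=W[c:e,a:b].reshape(-1,3);P=P[(P[:,2]>92)&(P[:,2]<120)];print(len(P),P.mean(0).round(1),P.max(0).round(1))
cv2.imwrite('pics/s2.png',cv2.resize(d['frame'][160:245,150:380],None,fx=3.4,fy=3.4))"
```

```text
[381, 0, 75, 325, 3783] [687.9 -17.7 106.5] [ 654. -200.   92.] [739. 108. 120.] ((695.7648315429688, -46.63555908203125), (5.793996334075928, 318.52288818359375), 14.945533752441406)
[239, 168, 38, 14, 495] [552.3 -71.4 105.2] [535. -81.  92.] [570. -64. 110.] ((552.5335693359375, -72.33629608154297), (34.85097122192383, 9.748539924621582), 15.967991828918457)
[221, 217, 73, 21, 1222] [ 567.1 -124.6   99.9] [ 531. -144.   92.] [ 605. -108.  109.] ((567.532470703125, -125.390380859375), (73.75047302246094, 17.61032485961914), 16.099740982055664)
t 11.27 [554.9 -81.7 231.1] [-1.7997e+02 -2.0000e-02  1.0605e+02] F [ 0.2 -0.3  0.5] share [ 0.7728 -1.7019  0.7716]
115 [449.5 345.5  97.9] [489.  358.3 112.7]
8 [463.  286.4  98.2] [473.  287.8 103.2]<string>:7: RuntimeWarning: Mean of empty slice.
  ret = um.true_divide(
Traceback (most recent call last):
ValueError: zero-size array to reduction operation maximum which has no identity
```

Both lugs have moved about 25 mm, both pins are down and the carriers have not moved. The hand is clear at z=231, so I'm handing in.

```bash
python3 -c "
from bench import hand_in
print(hand_in())"
```

```text
the job is handed in; nothing more can be done
None
```

Both shutters were pushed to their end stops one after the other and measured half open (about 25 mm) with their pins down; I handed the job in with the hand clear, and no verdict came back.

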